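# Start a bottle cap on its thread and hold it for taping

## Robot

A 7-joint arm with a two-finger parallel gripper is mounted at the origin on the work surface. World frame = base frame: x ahead of the robot, y to its left, z up, the work surface at z = 0. Lengths are in m, angles in degrees, forces in N, time in s.
With the tool pointing down it reaches from about 0.4 to 0.875 m from the base axis. Payload 19.3 kg.
Tool frame: the origin (TCP) lies on the centre line of the jaws, within the pads' length; the fingertips stand 11 mm ahead of it and the grasp point (between the pads) lies 8 mm behind it (tip_extent is the z of the fingertips in the tool frame, in m); z points along the fingers, y is the direction in which the jaws open and shut (so a half turn about z gives the same grasp; the last joint's range is limited). The gripper opens to 85 mm and grips with 20 to 120 N. Pads are 22 mm wide; open, the fingers measure 114 mm over their backs; the gripper's body (76 mm by 85 mm) begins 54 mm behind the grasp point. The pads swing forward as they close: fully open they stand 13 mm farther back than shut.
Start: joints at [72.926, 29.874, -2.08, 91.645, 1.215, 58.505, -6.463], TCP at [0.141, -0.609, 0.242] pointing down, gripper open.
Joint ranges: [-166.77, 166.77], [-17.47, 122.26], [-85.68, 81.53], [9.62, 139.38], [-72.42, 252.41], [9.2, 110.78], [-144.41, 144.41]. Speed limits (degrees/s): [108.29, 108.29, 136.94, 136.94, 172.46, 172.46, 172.46].

## Interface

Orientations are given as a 3x3 rotation matrix whose columns are the frame's x, y, z axes.
In Python, from cell import * gives the robot as it stands.
- The arm moves only by the tool step_arm, never from a script. Its argument "plan" is a list of rows, each a list of 3 entries, a list of its own where there are three numbers: the shift along the world's x, y, z in m, then the turn, a rotation vector about the world's x, y, z in degrees, then the finger opening in m, from 0 to 0.0854. In form: [[[dx, dy, dz], [ax, ay, az], gripper], ...]. A call has 1 to 12 rows; each row is the pose to reach, as a shift and turn from the pose commanded when the call began; what a row does not reach only later rows make up. A row lasts 1/10 s, in which the tool goes at most 50 mm and 8.59 degrees, less where a joint would pass 70% of its speed; a pose out of reach is approached as far as the arm can. A call with a gripper value outside its range is refused whole. The fingers move at their own pace and stop on an object; the grip force is fixed at half the most. Time passes only in rows, so rows that repeat a pose let the fingers close. It gives the time, the measured TCP pose, the force and the opening at its end, in the units of the state.
- state(): the state, without advancing time (a new reading comes with each control period).
- snapshot(name): name is "scene" or "top" or "wrist"; returns a dict with "color" (480x640x3 uint8, blue, green, red), "fx", "fy", "cx", "cy" (pixels), "R" (3x3) and "t" (3): a world point X has camera coordinates R X + t; the wrist camera has in their place "hand_eye" (4x4, takes a point from camera to tool coordinates, whose origin is the TCP and whose axes are the flange's). Camera axes: x right, y down, z forward; pixel columns grow to the right and rows downward; lengths in m; the calibration is good to about 2 mm. A picture is of the moment at which its call begins: read the wrist's pose just before it. There is no depth.
- job_done(): hands the job in, once; it reports no verdict.
The state is a dict: "time": time; "qpos": joint angles; "joint_vel": joint speeds; "joint_efforts": joint torques, N m; "ee_pos": TCP position; "tcp_rot": TCP orientation; "ft_force": force on the tool from outside, world axes, zero at the start; "torque": the same for the moment, N m; "grip_width": finger opening in m.
Only numpy, scipy, OpenCV 4.12 (cv2) and the standard library are available. Lean on these libraries where they do the work, as an engineer would, in place of code of your own. Each camera call takes 0.05 s, during which the arm holds its last target. There are 200 camera calls.

## Task

The blue cap is only resting on the open clear bottle in the rack; start it on its thread for the autoclave. Without taking it off or forcing it, turn it backward (counter-clockwise from above) until you feel the thread drop, then forward one full turn from there, so that it is caught but still loose enough to vent, not screwed down tight. Finish while still gripping the cap steadily in that position, so that I can tape it, and leave the things standing around the rack where they are.

Things in the scene. Friction and masses are not known exactly. Their poses are not given: they have to be found in the camera images.
- cap_center (a point): centre of the loose blue screw cap, half-way up: ribbed, round, 56 mm across, 26 mm high (rim 13 mm below this point), open below, 20 to 45 g, resting upright on the clear bottle's neck. z up, x towards its white dot. At first it sits on top of the bottle's thread, this point 8 to 10 mm above the lip. It turns easily and stays where it is when let go; about 1 mm of up and down play once on
- cap_dot (a point): centre of the white paint dot, 7 mm across, on the cap's top, 16.5 mm from its axis: shows the turning. Turned backward (counter-clockwise) the cap climbs 1.6 mm a radian and, somewhere 0.4 to 1.4 rad back, drops 5 mm: by its weight if the fingers are open; in a firm grip the upward push on a lightly pressed cap vanishes. Turned back farther it climbs again
- bottle_lip (a point): centre of the lip (top edge) of the open bottle's mouth, 165 mm above the bench, z up along the neck's axis, x and y as of bottle. Right-hand thread with two starts: after the drop, turning forward (clockwise) lowers the cap 10 mm a full turn; one turn from the drop puts the cap's centre about 5 mm below the lip, half a turn more and it is tight
- bottle: open square clear glass bottle, 78 mm wide, wedged in a fixed grey rack 61 mm high, so that it cannot move or turn. Origin on its axis at bench height, z up. Neck 46 mm across the thread; the sloping shoulder begins 26 mm below the lip. y points to the rack's other bottle, 140 mm away (axis to axis) and as tall, brown, its blue cap taped: finished and fixed, leave it alone
- tape_roll: loose roll of cream tape lying flat on the bench, 96 mm across, 19 mm high; origin at the centre of its underside
- freezer_box: loose white cardboard freezer box, 134 x 134 x 52 mm, on the bench; origin at the centre of its underside
- reagent: loose white plastic bottle, 72 mm across, 150 mm high, closed, upright on the bench; origin at the centre of its underside
Mind the look-alikes: they are no part of the job. Of the things that look like the part that bears cap_center, the smallest one is meant.

How it is judged:
By the outcome, as a careful person would: the job done as asked, in the order asked, and still so for the second after the job is handed in, while the arm keeps its last pose, push and grip.
It also fails if it takes over 72 s, if anything falls off the work surface, if the arm or the gripper's body presses on something with over 40 N, if the wrist force passes 120 N, or if a joint passes its speed limit or range.

## Working session

There is one attempt and no reset: what is moved stays moved. The work goes in short steps, Python scripts to look and compute and a tool call to move; the robot and the scene stay as the last step left them, time stands still between calls to the robot, and variables do not carry over. Pictures are saved under pics/ and viewed, about 8 in all and at most 12, crops included, and the job is handed in when it is done.

Besides the shell and the picture viewer there is one more tool, called after ">>>" as name(argument=value, ...) on one line, values as JSON. step_arm: Moves the arm, as the interface text tells. Its arguments: {"type":"object","properties":{"plan":{"type":"array"}},"required":["plan"]}

```bash
mkdir -p pics
cat > h.py <<'E'
from cell import *
import numpy as np, cv2
def ray(s,u,v,st=None):
    d=np.array([(u-s["cx"])/s["fx"],(v-s["cy"])/s["fy"],1.])
    if "R" in s and s.get("R") is not None:
        R=np.array(s["R"]);t=np.array(s["t"]);return -R.T@t, R.T@d
    H=np.array(s["hand_eye"]);T=np.array(st["tcp_rot"]);p=np.array(st["ee_pos"])
    return T@H[:3,3]+p, T@(H[:3,:3]@d)
def atz(s,u,v,z,st=None):
    o,d=ray(s,u,v,st);return o+d*(z-o[2])/d[2]
E
python3 - <<'E'
from h import *
st=state();print(st)
a=snapshot("scene");b=snapshot("top")
cv2.imwrite("pics/scene.png",a["color"]);cv2.imwrite("pics/top.png",b["color"])
for s in(a,b):print({k:v for k,v in s.items() if k!="color"})
E
```

```text
{'time': 0.0, 'qpos': array([72.92617263, 29.90761725, -2.08075315, 91.67381123,  1.21303446,
       58.50485858, -6.4634068 ]), 'joint_vel': array([-0.02435802, -0.01915071, -0.08875052,  0.00084795,  0.0020204 ,
       -0.05556059,  0.07711768]), 'joint_efforts': array([-3.69215550e-04, -9.27083516e+01,  1.97944455e+00, -3.69922936e+01,
        1.76413829e-02,  8.17720749e-03, -1.75619613e-05]), 'ee_pos': array([ 0.14103479, -0.60854232,  0.2417424 ]), 'tcp_rot': array([[ 9.74176416e-01,  2.25787983e-01, -3.13413573e-04],
       [ 2.25788192e-01, -9.74175822e-01,  1.07749270e-03],
       [-6.20350210e-05, -1.12043306e-03, -9.99999370e-01]]), 'ft_force': array([ 0.35044234, -0.62186668,  0.00635234]), 'torque': array([-0.0206451 , -0.04926968,  0.03177102]), 'grip_width': 0.08521695417626073}
{'fx': 532.9105643879482, 'fy': 532.9105643879482, 'cx': 322.35396409102367, 'cy': 240.08350130267135, 'R': array([[-0.62822358,  0.77802368,  0.00377898],
       [ 0.62855215,  0.51038177, -0.58688384],
       [-0.45853825, -0.36631898, -0.80966233]]), 't': array([ 0.38565752, -0.23372193,  1.2059258 ])}
{'fx': 616.0547873514804, 'fy': 616.0547873514804, 'cx': 314.31223201986285, 'cy': 239.7269094057142, 'R': array([[ 0.02637021, -0.99963615, -0.00567291],
       [-0.99682433, -0.02586863, -0.07531319],
       [ 0.07513904,  0.00764092, -0.99714379]]), 't': array([-0.08714884,  0.55192309,  1.04861053])}
```

View pics/scene.png

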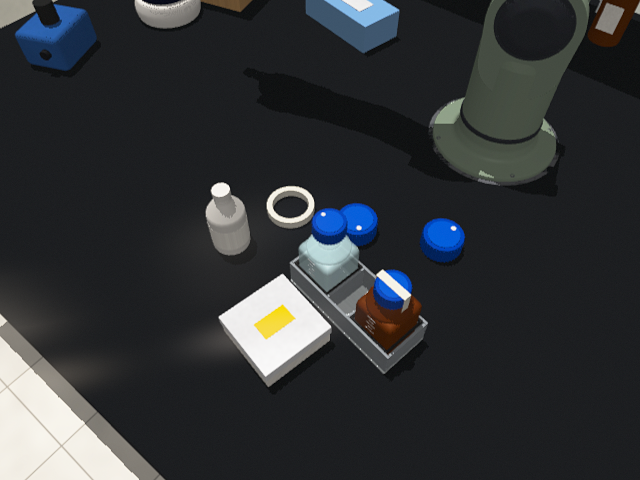

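View pics/top.png

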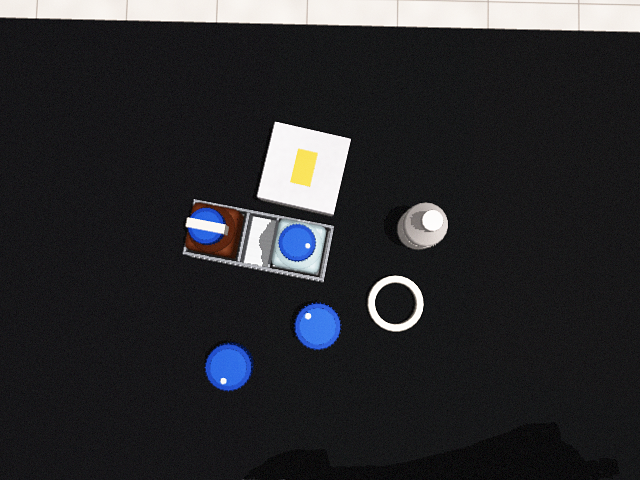

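The blue caps in the top view are at (297,243) on the clear bottle, (207,226) taped on the brown one, and (318,326) and (228,367), which are larger and lie on the bench. The first fits: it is the smallest, it sits on the clear bottle, and its dot is at about (308,246). I'll confirm it in a crop and measure.

Run:
```python
from h import *
a=snapshot("scene");b=snapshot("top")
c1=cv2.resize(b["color"][210:290,175:345],None,fx=4,fy=4,interpolation=cv2.INTER_CUBIC)
cv2.imwrite("pics/crop.png",c1)
def blob(img,m):
    n,l,s,c=cv2.connectedComponentsWithStats(m.astype(np.uint8));return [(s[i],c[i].round(1)) for i in range(1,n) if s[i][4]>8]
im=b["color"].astype(int)
m=(im[...,0]>120)&(im[...,0]-im[...,2]>80)
print(blob(b,m))
w=np.zeros_like(m);w[228:262,280:316]=im[228:262,280:316].min(2)>170
print("dot",blob(b,w))
for u,v,z in((297.3,242.5,.187),(308,246,.187),(207,226,.187),(423,225,.1),(395,303,.019),(304,168,.052),(318,326,.03),(228,367,.03)):print(u,v,atz(b,u,v,z).round(4))
for u,v,z in((330,216,.187),(393,283,.187)):print("scene",atz(a,u,v,z).round(4))
```

```text
[(array([190, 208,  35,  16, 331], dtype=int32), array([207.7, 215.1])), (array([ 278,  224,   38,   37, 1056], dtype=int32), array([296.3, 242.1])), (array([188, 228,  34,  16, 334], dtype=int32), array([203.4, 235.5])), (array([ 295,  302,   46,   48, 1625], dtype=int32), array([317.5, 326.1])), (array([ 205,  343,   48,   48, 1646], dtype=int32), array([228.2, 366.7]))]
dot [(array([280, 228,   4,   5,  13], dtype=int32), array([281.1, 229.4])), (array([310, 228,   6,  10,  27], dtype=int32), array([313.7, 230.9])), (array([305, 243,   5,   5,  20], dtype=int32), array([307.3, 245.2])), (array([303, 249,  13,  13,  70], dtype=int32), array([311.6, 257.4])), (array([280, 251,  14,  11,  59], dtype=int32), array([283.7, 258.3]))]
297.3 242.5 [ 0.5368 -0.0492  0.187 ]
308 246 [ 0.532 -0.065  0.187]
207 226 [0.5576 0.0841 0.187 ]
423 225 [ 0.5763 -0.2473  0.1   ]
395 303 [ 0.4484 -0.2146  0.019 ]
304 168 [ 0.6734 -0.0522  0.052 ]
318 326 [ 0.4063 -0.0829  0.03  ]
228 367 [0.3332 0.0678 0.03  ]
scene [ 0.53   -0.0533  0.187 ]
scene [0.5689 0.0922 0.187 ]
```

View pics/crop.png

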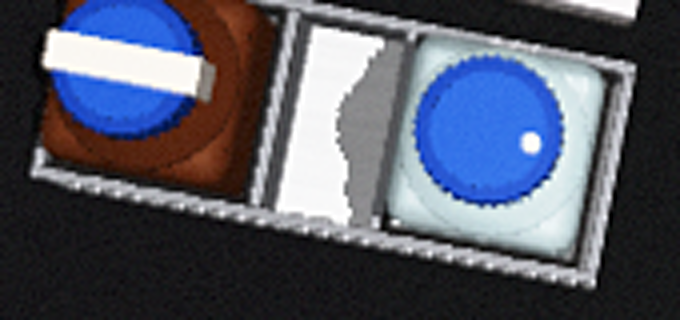

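The crop confirms it: the cap is on the clear bottle, centred at about (297.4,242.7) with its dot at (307.6,245.4). That puts it near world (0.536,-0.050), and its distance to the brown cap matches the given 140 mm. Moving above it.

>>> step_arm(plan=[[[0.01,0.02,0.03],[0,0,0],0.0854],[[0.035,0.05,0.06],[0,0,0],0.0854],[[0.06,0.09,0.07],[0,0,0],0.0854],[[0.09,0.13,0.07],[0,0,0],0.0854],[[0.12,0.17,0.07],[0,0,0],0.0854],[[0.15,0.21,0.07],[0,0,0],0.0854],[[0.18,0.25,0.07],[0,0,0],0.0854],[[0.21,0.29,0.07],[0,0,0],0.0854],[[0.24,0.33,0.07],[0,0,0],0.0854],[[0.27,0.37,0.07],[0,0,0],0.0854],[[0.295,0.41,0.07],[0,0,0],0.0854],[[0.32,0.45,0.07],[0,0,0],0.0854]])

```text
time: 1.4
ee_pos: [0.4618, -0.157, 0.3124]
tcp_rot: [[0.974, 0.226, 0.0], [0.226, -0.974, -0.0], [0.0, 0.0, -1.0]]
ft_force: [0.9, -1.1, 0.2]
grip_width: 0.0855
```

```bash
python3 -c "
from h import *
s=state();print(s['time'],s['qpos'].round(1),s['ee_pos'].round(4),s['tcp_rot'].round(3),s['ft_force'].round(2))"
```

```text
1.4 [ 27.4  13.7 -18.8 105.9   5.   61.2 -70.3] [ 0.4618 -0.157   0.3124] [[ 0.974  0.226  0.   ]
 [ 0.226 -0.974 -0.   ]
 [ 0.     0.    -1.   ]] [ 0.88 -1.06  0.25]
```

>>> step_arm(plan=[[[0.02,0.03,0],[0,0,8],0.0854],[[0.04,0.06,0],[0,0,16],0.0854],[[0.06,0.09,0],[0,0,24],0.0854],[[0.075,0.107,0],[0,0,32],0.0854],[[0.075,0.107,0],[0,0,40],0.0854],[[0.075,0.107,-0.01],[0,0,48],0.0854],[[0.075,0.107,-0.02],[0,0,56],0.0854],[[0.075,0.107,-0.03],[0,0,64],0.0854],[[0.075,0.107,-0.04],[0,0,72],0.0854],[[0.075,0.107,-0.04],[0,0,80],0.0854],[[0.075,0.107,-0.04],[0,0,88],0.0854],[[0.075,0.107,-0.04],[0,0,96],0.0854]])

```text
time: 2.6
ee_pos: [0.536, -0.0519, 0.2721]
tcp_rot: [[-0.332, 0.943, -0.0], [0.943, 0.332, 0.0], [0.0, -0.0, -1.0]]
ft_force: [-0.5, 0.5, -0.6]
grip_width: 0.0853
```

Run:
```python
from h import *
s=state();w=snapshot("wrist")
print(s['time'],s['qpos'].round(1),s['ee_pos'].round(4),s['tcp_rot'].round(3).tolist(),s['ft_force'].round(2))
print(np.array(w["hand_eye"]).round(4),w["fx"],w["cx"],w["cy"])
cv2.imwrite("pics/w1.png",w["color"])
```

```text
2.6 [ 29.   24.2 -40.  101.3  17.5  60.9   2.3] [ 0.536  -0.0519  0.2721] [[-0.332, 0.943, -0.0], [0.943, 0.332, 0.0], [0.0, -0.0, -1.0]] [-0.53  0.51 -0.64]
[[-6.000e-04 -9.443e-01 -3.291e-01  8.500e-02]
 [ 1.000e+00 -5.000e-04 -4.000e-04 -3.000e-04]
 [ 2.000e-04 -3.291e-01  9.443e-01 -1.314e-01]
 [ 0.000e+00  0.000e+00  0.000e+00  1.000e+00]] 412.6338862279161 319.6350563542516 234.8331263988745
```

View pics/w1.png

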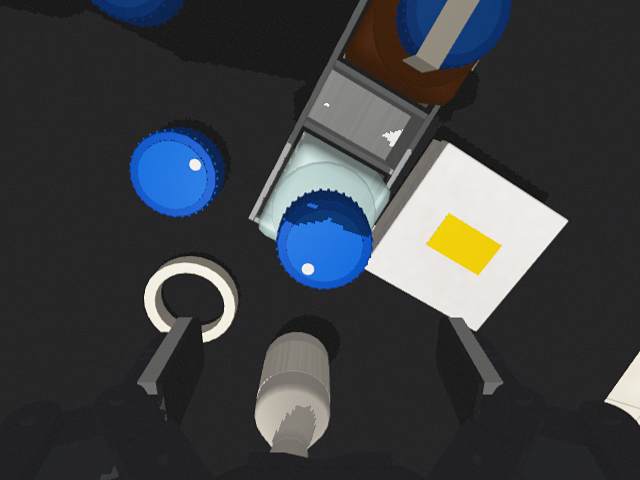

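Run:
```python
from h import *
s=state();w=snapshot("wrist")
c=atz(w,324,243.5,.187,s);d=atz(w,308,269,.187,s)
print(c.round(4),d.round(4),np.linalg.norm(c-d),(c-s["ee_pos"]).round(4))
l=atz(w,276,243,.187,s);r=atz(w,372,243,.187,s);b=atz(w,324,289,.187,s);t=atz(w,324,198,.187,s)
print(np.linalg.norm(l-r),np.linalg.norm(b-t),b,t)
```

```text
[ 0.5364 -0.0471  0.187 ] [ 0.5331 -0.0648  0.187 ] 0.018030734829006707 [ 0.0004  0.0049 -0.0851]
0.05371010718504342 0.05441741225129272 [ 0.54610739 -0.07364019  0.187     ] [ 0.52743968 -0.02252491  0.187     ]
```

The wrist view shows the cap at about (324,243), the dot at (308,269), and the jaw pads on either side of it at the bottom of the frame. The centre comes out at (0.5365,-0.048), within 2 mm of the top camera. The dot radius measures 18 mm against 16.5 mm, so that agrees too. Descending and closing.

>>> step_arm(plan=[[[0.0005,0.004,-0.02],[0,0,0],0.0854],[[0.0005,0.004,-0.045],[0,0,0],0.0854],[[0.0005,0.004,-0.07],[0,0,0],0.0854],[[0.0005,0.004,-0.09],[0,0,0],0.0854],[[0.0005,0.004,-0.101],[0,0,0],0.075],[[0.0005,0.004,-0.101],[0,0,0],0.065],[[0.0005,0.004,-0.101],[0,0,0],0.062],[[0.0005,0.004,-0.101],[0,0,0],0.062],[[0.0005,0.004,-0.101],[0,0,0],0.062]])

```text
time: 3.6
ee_pos: [0.537, -0.0479, 0.1721]
tcp_rot: [[-0.326, 0.945, 0.001], [0.945, 0.326, -0.0], [-0.001, 0.001, -1.0]]
ft_force: [0.1, -0.1, -0.4]
grip_width: 0.0619
```

>>> step_arm(plan=[[[0,0,0],[0,0,0],0.058],[[0,0,0],[0,0,0],0.05],[[0,0,0],[0,0,0],0.05],[[0,0,0],[0,0,0],0.05],[[0,0,0],[0,0,0],0.05],[[0,0,0],[0,0,0],0.05]])

```text
time: 4.2
ee_pos: [0.5368, -0.048, 0.1721]
tcp_rot: [[-0.326, 0.945, 0.001], [0.945, 0.326, -0.001], [-0.001, 0.001, -1.0]]
ft_force: [-4.2, -0.9, 13.1]
grip_width: 0.054
```

Run:
```python
from h import *
s=state();w=snapshot("wrist")
print(s['time'],s['qpos'].round(1),s['ee_pos'].round(4),s['ft_force'].round(2),s['torque'].round(2),s['grip_width'])
cv2.imwrite("pics/w2.png",w["color"])
```

```text
4.2 [ 25.5  31.1 -36.6 107.2  24.   49.5  -4. ] [ 0.5368 -0.048   0.1721] [-4.2  -0.87 13.11] [-0.1   0.76 -0.05] 0.05399607899542776
```

View pics/w2.png

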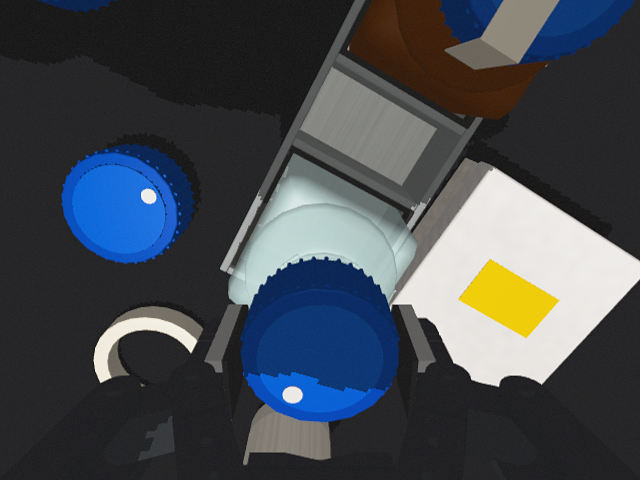

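>>> step_arm(plan=[[[0,0,0.0005],[0,0,0],0.05],[[0,0,0.0005],[0,0,0],0.05]])

```text
time: 4.45
ee_pos: [0.5368, -0.0479, 0.1722]
tcp_rot: [[-0.326, 0.945, 0.001], [0.945, 0.326, -0.0], [-0.0, 0.0, -1.0]]
ft_force: [-1.7, 0.2, 6.7]
grip_width: 0.0544
```

Run:
```python
from h import *
s=state();w=snapshot("wrist")
b=atz(w,320,421,.187,s);l=atz(w,242,345,.187,s);r=atz(w,398,345,.187,s)
print(s['ee_pos'],s['ft_force'],np.linalg.norm(l-r),b,b+.028*s["tcp_rot"][:,0],(l+r)/2)
```

```text
[ 0.53678632 -0.04791412  0.17216604] [-1.73749467  0.22708158  6.73966577] 0.05145836550706986 [ 0.54489278 -0.0721792   0.187     ] [ 0.53575943 -0.04571069  0.18699026] [ 0.53462295 -0.04238603  0.187     ]
```

>>> step_arm(plan=[[[0,0,0.0002],[0,0,6],0.05],[[0,0,0.0004],[0,0,12],0.05],[[0,0,0.0005],[0,0,18],0.05],[[0,0,0.0005],[0,0,18],0.05]])

```text
time: 4.9
ee_pos: [0.5371, -0.0479, 0.1727]
tcp_rot: [[-0.606, 0.796, 0.001], [0.796, 0.606, 0.0], [-0.0, 0.001, -1.0]]
ft_force: [1.0, 0.1, 6.1]
grip_width: 0.0538
```

>>> step_arm(plan=[[[0,0,0.0001],[0,0,5],0.05],[[0,0,0.0001],[0,0,5],0.05]])

```text
time: 5.1
ee_pos: [0.5371, -0.0479, 0.1728]
tcp_rot: [[-0.672, 0.741, 0.001], [0.741, 0.672, -0.0], [-0.001, 0.001, -1.0]]
ft_force: [0.1, -0.7, 6.9]
grip_width: 0.0541
```

>>> step_arm(plan=[[[0,0,0.0002],[0,0,5],0.05],[[0,0,0.0002],[0,0,5],0.05]])

```text
time: 5.3
ee_pos: [0.537, -0.0479, 0.173]
tcp_rot: [[-0.734, 0.679, 0.001], [0.679, 0.734, -0.0], [-0.001, 0.001, -1.0]]
ft_force: [-0.6, -0.1, 6.5]
grip_width: 0.0544
```

>>> step_arm(plan=[[[0,0,0.0001],[0,0,5],0.05],[[0,0,0.0001],[0,0,5],0.05]])

```text
time: 5.5
ee_pos: [0.537, -0.0479, 0.1731]
tcp_rot: [[-0.79, 0.613, 0.001], [0.613, 0.79, -0.0], [-0.001, 0.0, -1.0]]
ft_force: [-0.6, -0.6, 7.8]
grip_width: 0.054
```

>>> step_arm(plan=[[[0,0,0.0002],[0,0,5],0.05],[[0,0,0.0002],[0,0,5],0.05]])

```text
time: 5.7
ee_pos: [0.5369, -0.0479, 0.1732]
tcp_rot: [[-0.841, 0.541, 0.001], [0.541, 0.841, -0.0], [-0.001, 0.0, -1.0]]
ft_force: [-0.9, 0.3, 6.0]
grip_width: 0.0543
```

>>> step_arm(plan=[[[0,0,0.0001],[0,0,5],0.05],[[0,0,0.0001],[0,0,5],0.05]])

```text
time: 5.9
ee_pos: [0.537, -0.048, 0.1734]
tcp_rot: [[-0.885, 0.466, 0.001], [0.466, 0.885, -0.0], [-0.001, 0.0, -1.0]]
ft_force: [-0.0, 0.2, 7.3]
grip_width: 0.054
```

>>> step_arm(plan=[[[0,0,0.0002],[0,0,5],0.05],[[0,0,0.0002],[0,0,5],0.05]])

```text
time: 6.1
ee_pos: [0.5369, -0.048, 0.1735]
tcp_rot: [[-0.922, 0.387, 0.001], [0.387, 0.922, -0.0], [-0.001, 0.0, -1.0]]
ft_force: [-0.5, -0.8, 6.9]
grip_width: 0.0541
```

>>> step_arm(plan=[[[0,0,0.0001],[0,0,5],0.05],[[0,0,0.0001],[0,0,5],0.05]])

```text
time: 6.3
ee_pos: [0.5369, -0.0479, 0.1736]
tcp_rot: [[-0.952, 0.305, 0.001], [0.305, 0.952, -0.0], [-0.001, 0.0, -1.0]]
ft_force: [-1.0, 0.0, 7.2]
grip_width: 0.0542
```

>>> step_arm(plan=[[[0,0,0.0002],[0,0,5],0.05],[[0,0,0.0002],[0,0,5],0.05]])

```text
time: 6.5
ee_pos: [0.5368, -0.048, 0.1738]
tcp_rot: [[-0.975, 0.221, 0.0], [0.221, 0.975, -0.0], [-0.0, -0.0, -1.0]]
ft_force: [-0.7, -0.2, 6.9]
grip_width: 0.0542
```

>>> step_arm(plan=[[[0,0,0.0001],[0,0,5],0.05],[[0,0,0.0001],[0,0,5],0.05]])

```text
time: 6.7
ee_pos: [0.5369, -0.048, 0.1739]
tcp_rot: [[-0.991, 0.135, 0.001], [0.135, 0.991, -0.0], [-0.001, -0.0, -1.0]]
ft_force: [-1.0, -0.8, 6.5]
grip_width: 0.054
```

>>> step_arm(plan=[[[0,0,0.0002],[0,0,5],0.05],[[0,0,0.0002],[0,0,5],0.05]])

```text
time: 6.9
ee_pos: [0.5368, -0.048, 0.174]
tcp_rot: [[-0.999, 0.049, 0.0], [0.049, 0.999, -0.0], [-0.0, -0.0, -1.0]]
ft_force: [-1.2, -0.8, 5.9]
grip_width: 0.0539
```

Run:
```python
from h import *
s=state();w=snapshot("wrist")
print(s['qpos'].round(1),s['ft_force'].round(2),s['torque'].round(2))
cv2.imwrite("pics/w3.png",w["color"][200:480,120:520])
```

```text
[ 36.3  36.1 -53.2 106.6  35.1  55.3  54.5] [-1.22 -0.83  5.93] [-0.15  0.15  0.05]
```

View pics/w3.png

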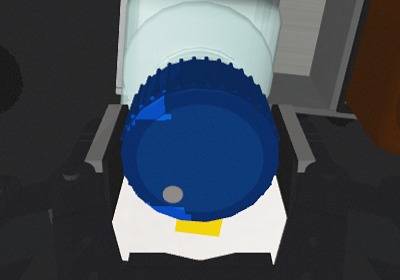

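The dot is at full-frame (293,394), against (292,394) before, so the cap turns with the jaws without slipping. It has gone back 68° so far.

>>> step_arm(plan=[[[0,0,0.0002],[0,0,4],0.05],[[0,0,0.0002],[0,0,4],0.05]])

```text
time: 7.15
ee_pos: [0.5368, -0.048, 0.1741]
tcp_rot: [[-1.0, -0.019, 0.0], [-0.019, 1.0, -0.0], [-0.0, -0.0, -1.0]]
ft_force: [-0.1, -0.6, 6.0]
grip_width: 0.0539
```

>>> step_arm(plan=[[[0,0,0.0001],[0,0,4],0.05],[[0,0,0.0001],[0,0,4],0.05]])

```text
time: 7.35
ee_pos: [0.5367, -0.048, 0.1742]
tcp_rot: [[-0.996, -0.089, 0.0], [-0.089, 0.996, -0.0], [-0.0, -0.0, -1.0]]
ft_force: [-0.9, -0.7, 5.1]
grip_width: 0.054
```

>>> step_arm(plan=[[[0,0,0.0001],[0,0,4],0.05],[[0,0,0.0001],[0,0,4],0.05]])

```text
time: 7.55
ee_pos: [0.5367, -0.048, 0.1743]
tcp_rot: [[-0.987, -0.158, 0.0], [-0.158, 0.987, -0.0], [-0.0, -0.0, -1.0]]
ft_force: [-1.4, -1.2, 7.4]
grip_width: 0.0538
```

>>> step_arm(plan=[[[0,0,0.0001],[0,0,4],0.05],[[0,0,0.0001],[0,0,4],0.05]])

```text
time: 7.75
ee_pos: [0.5367, -0.048, 0.1744]
tcp_rot: [[-0.974, -0.226, 0.0], [-0.226, 0.974, -0.0], [-0.0, -0.0, -1.0]]
ft_force: [-1.4, -1.0, 6.0]
grip_width: 0.0541
```

>>> step_arm(plan=[[[0,0,0.0001],[0,0,4],0.05],[[0,0,0.0001],[0,0,4],0.05]])

```text
time: 7.95
ee_pos: [0.5366, -0.048, 0.1744]
tcp_rot: [[-0.956, -0.293, 0.0], [-0.293, 0.956, 0.0], [-0.0, 0.0, -1.0]]
ft_force: [-1.7, -2.6, 5.2]
grip_width: 0.054
```

Run:
```python
from h import *
s=state();a=snapshot("wrist");b=snapshot("scene")
print(s['qpos'].round(1),s['ft_force'].round(2),s['torque'].round(2))
x=cv2.resize(a["color"][200:480,120:520],(400,280));y=cv2.resize(b["color"][190:300,280:440],None,fx=2.5,fy=2.5,interpolation=cv2.INTER_CUBIC)
y=y[:275];x=x[:275];cv2.imwrite("pics/w4.png",np.hstack([x,y]))
```

```text
[ 39.   38.1 -57.9 106.5  38.3  57.5  71.6] [-1.68 -2.6   5.23] [-0.4   0.2   0.12]
```

View pics/w4.png

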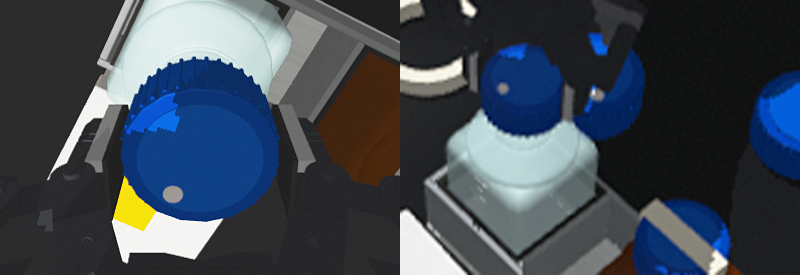

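There is still no slip: the dot stays at (293,394), and the cap is 88° back with the push unchanged. I'll open the fingers, since the cap's own weight will show whether it has dropped.

>>> step_arm(plan=[[[0,0,0],[0,0,0],0.065],[[0,0,0],[0,0,0],0.065],[[0,0,0],[0,0,0],0.065],[[0,0,0],[0,0,0],0.065]])

```text
time: 8.45
ee_pos: [0.5366, -0.0478, 0.1743]
tcp_rot: [[-0.956, -0.293, -0.0], [-0.293, 0.956, 0.0], [0.0, 0.0, -1.0]]
ft_force: [-0.6, 0.7, 0.0]
grip_width: 0.065
```

Run:
```python
from h import *
s=state();a=snapshot("wrist")
print(s['ee_pos'].round(4),s['qpos'].round(1),s['ft_force'].round(2),s['torque'].round(2))
old=cv2.imread("pics/w4.png")[:,:400]
cv2.imwrite("pics/w5.png",np.hstack([old,a["color"][200:475,120:520]]))
for n,im in(("old",old),("new",a["color"][200:475,120:520])):
    i=im.astype(int);m=((i[...,0]-i[...,2])>60)
    m[:, :100]=0;m[:,300:]=0
    k,l,st,c=cv2.connectedComponentsWithStats(m.astype(np.uint8));j=1+np.argmax(st[1:,4]);print(n,st[j],c[j])
    g=np.zeros(m.shape,np.uint8);g[180:210,155:190]=(i[180:210,155:190].min(2)>110)
    k,l,st,c=cv2.connectedComponentsWithStats(g);j=1+np.argmax(st[1:,4]);print("dot",st[j],c[j])
```

```text
[ 0.5366 -0.0478  0.1743] [ 39.   38.1 -57.9 106.5  38.3  57.4  71.6] [-0.61  0.73  0.01] [-0.03  0.07  0.01]
old [  120    57   160   165 20127] [200.00362697 140.19471357]
dot [163 186  20  17 268] [172.39552239 193.87313433]
new [  129    59   158   163 19806] [204.05276179 141.30576593]
dot [174 192  16  16 209] [182.33492823 199.73205742]
```

View pics/w5.png

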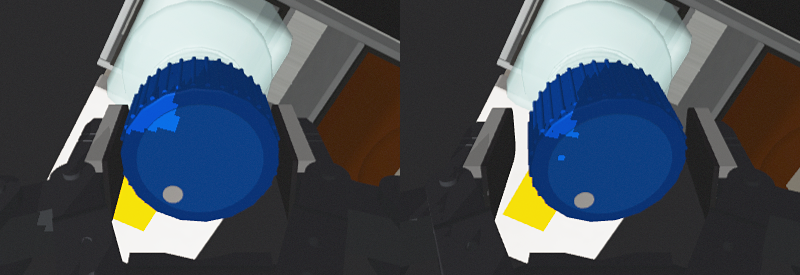

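```bash
cat > fit.py <<'E'
from h import *
from scipy.optimize import least_squares
def proj(P,w,T,p):
    H=np.array(w["hand_eye"]);X=(P-p)@T;C=(X-H[:3,3])@H[:3,:3]
    return np.c_[w["fx"]*C[:,0]/C[:,2]+w["cx"],w["fy"]*C[:,1]/C[:,2]+w["cy"]]
a=np.linspace(0,2*np.pi,180);ring=np.c_[np.cos(a),np.sin(a),0*a]
def fit(w,T,p,bb,dot,R=.0275,tilt=False):
    x0,y0,x1,y1=bb
    def f(q):
        c=q[:3];Rm=cv2.Rodrigues(np.array([q[4],q[5],0.]))[0] if tilt else np.eye(3)
        P=np.vstack([R*ring+[0,0,.013],R*ring-[0,0,.013]])@Rm.T+c
        u=proj(P,w,T,p);d=proj((np.array([[.0165*np.cos(q[3]),.0165*np.sin(q[3]),.013]])@Rm.T)+c,w,T,p)[0]
        return [u[:,0].min()-x0,u[:,0].max()-x1,u[:,1].min()-y0,u[:,1].max()-y1,*(d-dot)]
    best=None
    for t in range(-180,180,45):
        r=least_squares(f,[p[0],p[1],p[2],np.radians(t)]+[0,0]*tilt)
        if best is None or r.cost<best.cost:best=r
    q=best.x;return (q[:3]*1000).round(1),np.degrees(q[3:]).round(1),best.fun.round(1)
E
python3 - <<'E'
from fit import *
s=state();w=snapshot("wrist");T=s["tcp_rot"];p=s["ee_pos"]
po=np.array([.5366,-.048,.1744])
for tl in(0,1):
    print("old",*fit(w,T,po,(240,257,400,422),(292.4,393.9),tilt=tl))
    print("new",*fit(w,T,p,(249,259,407,422),(302.3,399.7),tilt=tl))
b=snapshot("scene")["color"][205:245,300:360].astype(int)
o=cv2.imread("pics/w4.png")[:,400:].astype(int)
for im,f in((o[50:130,70:150],2.5),(b,1)):
    m=(im.min(2)>100).astype(np.uint8);k,l,st,c=cv2.connectedComponentsWithStats(m);print([(st[i][4],(c[i]/f).round(2)+((280+28,190+20) if f>1 else (300,205))) for i in range(1,k) if st[i][4]>3])
E
```

```text
old [538.7 -47.3 172.8] [-17.5] [-0.5 -0.4  0.2  1.4  0.9 -1.6]
new [539.2 -44.2 172.1] [-12.7] [-1.3 -0.4  0.9  3.   1.8 -3.8]
old [538.6 -48.4 173.6] [-26.8 -13.5   1.5] [ 0. -0.  0.  0.  0.  0.]
new [538.3 -45.7 174.7] [-17.6 -11.1   6.4] [-0.9  0.4  0.7  0.3  0.5 -1. ]
[(np.int32(98), array([308.97, 220.12])), (np.int32(64), array([321.06, 225.2 ])), (np.int32(327), array([312.44, 238.89]))]
[(np.int32(5), array([305., 213.])), (np.int32(32), array([301.34, 220.66])), (np.int32(14), array([323.36, 227.71])), (np.int32(7), array([349., 233.])), (np.int32(119), array([311.39, 240.76])), (np.int32(62), array([346.21, 241.89]))]
```

>>> step_arm(plan=[[[0,0,0],[0,0,0],0.0854],[[0,0,0],[0,0,0],0.0854],[[0,0,0],[0,0,0],0.0854],[[0,0,0.04],[0,0,0],0.0854],[[0,0,0.08],[0,0,0],0.0854],[[0,0,0.1],[0,0,0],0.0854],[[0,0,0.1],[0,0,0],0.0854]])

```text
time: 9.3
ee_pos: [0.5376, -0.0476, 0.2769]
tcp_rot: [[-0.956, -0.293, 0.004], [-0.293, 0.956, -0.001], [-0.003, -0.002, -1.0]]
ft_force: [1.1, -0.4, -1.5]
grip_width: 0.0854
```

Run:
```python
from h import *
s=state();a=snapshot("wrist");b=snapshot("scene")
print(s['ee_pos'].round(4),s['tcp_rot'].round(3).tolist(),s['ft_force'].round(2))
np.savez("w6.npz",T=s["tcp_rot"],p=s["ee_pos"],im=a["color"])
x=cv2.resize(a["color"][160:310,240:400],(480,450),interpolation=cv2.INTER_CUBIC)
y=cv2.resize(b["color"][190:310,290:370],(300,450),interpolation=cv2.INTER_CUBIC)
cv2.imwrite("pics/w6.png",np.hstack([x,y]))
```

```text
[ 0.5376 -0.0476  0.2769] [[-0.956, -0.293, 0.004], [-0.293, 0.956, -0.001], [-0.003, -0.002, -1.0]] [ 1.07 -0.42 -1.47]
```

View pics/w6.png

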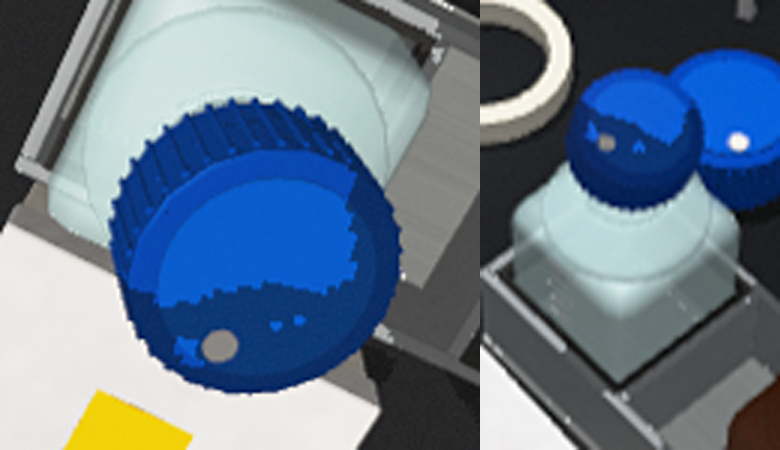

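The cap is visibly cocked: ribs show at the upper left and its low side is at the lower right, with the dot at full-frame (313,275). I'll quantify that against the first wrist view.

Run:
```python
from fit import *
w=snapshot("wrist");z=np.load("w6.npz")
T1=np.array([[-0.332,0.943,0],[0.943,0.332,0],[0,0,-1.]]);p1=np.array([.536,-.0519,.2721])
im1=cv2.imread("pics/w1.png").astype(int);im6=z["im"].astype(int)
for n,im in(("w1",im1),("w6",im6)):
    m=((im[...,0]-im[...,2])>50).astype(np.uint8)[150:310,250:400];k,l,st,c=cv2.connectedComponentsWithStats(m);j=1+np.argmax(st[1:,4]);print(n,st[j][:2]+[250,150],st[j][:2]+st[j][2:4]+[250,150])
    g=(im.min(2)>95).astype(np.uint8)[255:290,290:330];k,l,st,c=cv2.connectedComponentsWithStats(g);print([(st[i][4],(c[i]+[290,255]).round(1)) for i in range(1,k) if st[i][4]>10])
for tl in(0,1):
    print("w1",*fit(w,T1,p1,(276,190,373,290),(308,269),tilt=tl))
    print("w6",*fit(w,z["T"],z["p"],(276,192.3,374,291.3),(313.3,275.3),tilt=tl))
# shoulder circle centre from w6
print(ray(w,319,210,{"tcp_rot":z["T"],"ee_pos":z["p"]}), [atz(w,319,210,h,{"tcp_rot":z["T"],"ee_pos":z["p"]}).round(4) for h in(.1,.12)])
s=state();print(s["ee_pos"],s["tcp_rot"].round(4).tolist())
```

```text
w1 [275 189] [374 290]
[(np.int32(123), array([307.6, 268.7]))]
w6 [276 193] [374 291]
[(np.int32(94), array([312.9, 274.8])), (np.int32(104), array([295.5, 285.6]))]
w1 [538.2 -49.9 170.2] [-105.6] [ 0.3 -0.4 -0.3  0.5  0.1 -0.2]
w6 [537.1 -44.9 176.2] [-5.6] [ 0.4 -0.9 -0.5  1.7  0.5 -1.2]
w1 [539.4 -50.7 167.4] [ 56.8 101.8 -45.5] [0. 0. 0. 0. 0. 0.]
w6 [538.9 -44.7 172.8] [-16.2 -16.4   9.8] [ 0.  0. -0. -0.  0.  0.]
(array([ 0.45563739, -0.07229938,  0.4080464 ]), array([ 0.26392322,  0.07670365, -0.96337185])) [array([ 0.54  , -0.0478,  0.1   ]), array([ 0.5345, -0.0494,  0.12  ])]
[ 0.53628188 -0.04807507  0.27363204] [[-0.9561, -0.2931, -0.0009], [-0.2931, 0.9561, -0.0002], [0.0009, 0.0001, -1.0]]
```

The cap is cocked about 15° toward azimuth 60° and displaced 3 mm that way, hung up on one side. I'll put the jaws along that tilt azimuth and close gently on the neck axis to level it.

>>> step_arm(plan=[[[0.0003,0.0003,0],[0,0,-8],0.0854],[[0.0003,0.0003,0],[0,0,-16],0.0854],[[0.0003,0.0003,0],[0,0,-24],0.0854],[[0.0003,0.0003,-0.02],[0,0,-32],0.0854],[[0.0003,0.0003,-0.04],[0,0,-40],0.0854],[[0.0003,0.0003,-0.06],[0,0,-47],0.0854],[[0.0003,0.0003,-0.08],[0,0,-47],0.0854],[[0.0003,0.0003,-0.1],[0,0,-47],0.0854],[[0.0003,0.0003,-0.1],[0,0,-47],0.075],[[0.0003,0.0003,-0.1],[0,0,-47],0.07],[[0.0003,0.0003,-0.1],[0,0,-47],0.066],[[0.0003,0.0003,-0.1],[0,0,-47],0.066]])

```text
time: 10.65
ee_pos: [0.5372, -0.0476, 0.1751]
tcp_rot: [[-0.866, 0.499, 0.001], [0.499, 0.866, -0.0], [-0.001, 0.0, -1.0]]
ft_force: [0.2, -0.4, -0.4]
grip_width: 0.066
```

>>> step_arm(plan=[[[0,0,0],[0,0,0],0.062],[[0,0,0],[0,0,0],0.06],[[0,0,0],[0,0,0],0.058],[[0,0,0],[0,0,0],0.057],[[0,0,0],[0,0,0],0.057]])

```text
time: 11.15
ee_pos: [0.5377, -0.0467, 0.1752]
tcp_rot: [[-0.867, 0.499, 0.002], [0.499, 0.867, 0.001], [-0.001, 0.002, -1.0]]
ft_force: [2.1, 5.1, 9.5]
grip_width: 0.0577
```

>>> step_arm(plan=[[[0,0,0.0003],[0,0,0],0.056],[[0,0,0.0005],[0,0,0],0.054],[[0,0,0.0006],[0,0,0],0.05],[[0,0,0.0006],[0,0,0],0.05]])

```text
time: 11.55
ee_pos: [0.5378, -0.0466, 0.1757]
tcp_rot: [[-0.867, 0.499, 0.002], [0.499, 0.867, 0.001], [-0.001, 0.002, -1.0]]
ft_force: [2.4, 6.2, 5.4]
grip_width: 0.0557
```

Run:
```python
from h import *
s=state();a=snapshot("wrist");b=snapshot("scene")
print(s['ee_pos'].round(4),s['ft_force'].round(2),s["torque"].round(2),s["grip_width"])
x=cv2.resize(a["color"][200:440,220:420],(400,480),interpolation=cv2.INTER_CUBIC)
y=cv2.resize(b["color"][200:290,290:365],(400,480),interpolation=cv2.INTER_CUBIC)
cv2.imwrite("pics/w7.png",np.hstack([x,y]))
```

```text
[ 0.5378 -0.0466  0.1757] [2.38 6.23 5.4 ] [ 1.34 -0.67 -0.02] 0.05574181843072172
```

View pics/w7.png

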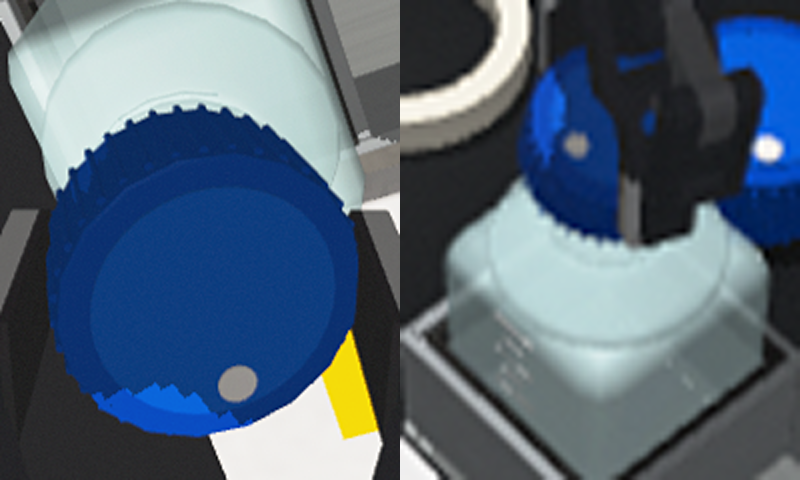

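>>> step_arm(plan=[[[0,0,0.0004],[0,0,0],0.05],[[0,0,0.0007],[0,0,0],0.05],[[0,0,0.0007],[0,0,0],0.05]])

```text
time: 11.95
ee_pos: [0.5377, -0.0466, 0.1761]
tcp_rot: [[-0.867, 0.499, 0.002], [0.499, 0.867, 0.001], [-0.001, 0.002, -1.0]]
ft_force: [5.0, 5.6, -1.7]
grip_width: 0.056
```

```bash
python3 -c "
from h import *
s=state();print(s['ee_pos'].round(4),s['ft_force'].round(2),s['torque'].round(2),s['grip_width'])"
```

```text
[ 0.5377 -0.0466  0.1761] [ 5.    5.57 -1.67] [ 1.29 -1.13 -0.01] 0.05599161415426309
```

Now I read it differently. Lifting meets resistance (Fz −1.7), so the low side is already through the drop while the opposite side still rides on its thread end. I'll undo the lift and keep turning backward gently, so that the other side drops too.

>>> step_arm(plan=[[[0,0,-0.0004],[0,0,2],0.05],[[0,0,-0.0004],[0,0,4],0.05],[[0,0,-0.0004],[0,0,4],0.05]])

```text
time: 12.25
ee_pos: [0.538, -0.047, 0.1759]
tcp_rot: [[-0.9, 0.436, 0.002], [0.436, 0.9, 0.001], [-0.002, 0.002, -1.0]]
ft_force: [4.8, 4.0, 3.4]
grip_width: 0.0559
```

>>> step_arm(plan=[[[0,0,0],[0,0,4],0.05],[[0,0,0],[0,0,4],0.05]])

```text
time: 12.45
ee_pos: [0.5378, -0.047, 0.1758]
tcp_rot: [[-0.929, 0.371, 0.002], [0.371, 0.929, 0.001], [-0.002, 0.002, -1.0]]
ft_force: [3.9, 4.3, 2.8]
grip_width: 0.0558
```

>>> step_arm(plan=[[[0,0,0],[0,0,4],0.05],[[0,0,0],[0,0,4],0.05]])

```text
time: 12.65
ee_pos: [0.5378, -0.0469, 0.1759]
tcp_rot: [[-0.952, 0.306, 0.002], [0.306, 0.952, 0.001], [-0.002, 0.002, -1.0]]
ft_force: [2.9, 4.7, 5.3]
grip_width: 0.0558
```

>>> step_arm(plan=[[[0,0,0],[0,0,4],0.05],[[0,0,0],[0,0,4],0.05]])

```text
time: 12.85
ee_pos: [0.5378, -0.0469, 0.1759]
tcp_rot: [[-0.971, 0.238, 0.002], [0.238, 0.971, 0.001], [-0.002, 0.001, -1.0]]
ft_force: [2.9, 3.3, 4.7]
grip_width: 0.056
```

>>> step_arm(plan=[[[0,0,0],[0,0,4],0.05],[[0,0,0],[0,0,4],0.05]])

```text
time: 13.05
ee_pos: [0.5378, -0.0469, 0.1759]
tcp_rot: [[-0.985, 0.17, 0.002], [0.17, 0.985, 0.001], [-0.002, 0.001, -1.0]]
ft_force: [2.5, 4.0, 6.0]
grip_width: 0.0555
```

Run:
```python
from fit import *
s=state();w=snapshot("wrist")
print(s['ee_pos'].round(4),s['qpos'].round(1),s['ft_force'].round(2),s['torque'].round(2),s['grip_width'])
im=w["color"].astype(int)
m=((im[...,0]-im[...,2])>50).astype(np.uint8);m[:,:215]=0;m[:,430:]=0;m[:240]=0;k,l,st,c=cv2.connectedComponentsWithStats(m);j=1+np.argmax(st[1:,4]);b=st[j]
g=(im.min(2)>95)&(im.max(2)<220);g=g.astype(np.uint8);g[:340]=0;g[:,:b[0]]=0;g[:,b[0]+b[2]:]=0
k,l,st,c=cv2.connectedComponentsWithStats(g);d=[(st[i],c[i].round(1)) for i in range(1,k) if 100<st[i][4]<500];print(b,d)
```

```text
[ 0.5378 -0.0469  0.1759] [ 35.6  35.6 -52.2 106.5  34.2  54.9  48.2] [2.47 4.01 5.99] [ 1.13 -0.61 -0.04] 0.05553715244698018
[  243   253   156   165 19863] [(array([329, 383,  19,  18, 274], dtype=int32), array([338.1, 391.5])), (array([257, 452, 134,   8, 139], dtype=int32), array([324.3, 454.2]))]
```

Run:
```python
from fit import *
s=state();w=snapshot("wrist");T=s["tcp_rot"];p=s["ee_pos"]
for tl in(0,1):print(*fit(w,T,p,(243,253,399,418),(338.1,391.5),tilt=tl))
cv2.imwrite("pics/w8.png",np.hstack([w["color"][200:480,120:520],cv2.resize(snapshot("scene")["color"][195:300,290:440],(400,280),interpolation=cv2.INTER_CUBIC)]))
```

```text
[539.6 -46.8 172. ] [11.7] [-0.8  1.   1.  -0.3 -0.2 -0.6]
[539.1 -45.3 172.6] [15.7 10.2 -2. ] [0. 0. 0. 0. 0. 0.]
```

View pics/w8.png

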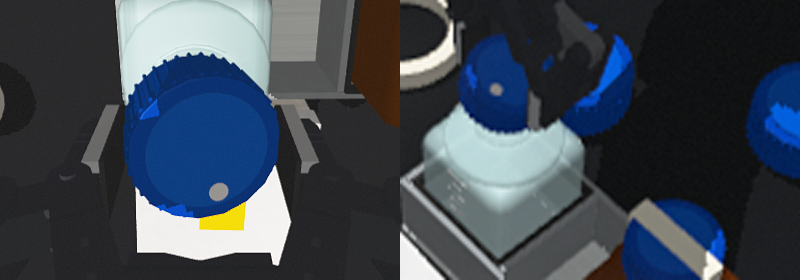

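The cap still leans toward +tool y in the grip, with the dot at (338,391), about 115° back overall. The steady lateral push (+2.5,+4 N) and the vision fits both say the neck axis is 1–2 mm further toward +x,+y. Recentring by force.

>>> step_arm(plan=[[[0.0004,0.0006,0],[0,0,0],0.05],[[0.0008,0.0012,0],[0,0,0],0.05],[[0.0008,0.0012,0],[0,0,0],0.05]])

```text
time: 13.5
ee_pos: [0.5381, -0.0466, 0.1758]
tcp_rot: [[-0.985, 0.173, 0.001], [0.173, 0.985, -0.001], [-0.001, -0.0, -1.0]]
ft_force: [0.1, -1.5, 7.7]
grip_width: 0.0557
```

>>> step_arm(plan=[[[0,0,-0.0004],[0,0,3],0.05],[[0,0,-0.0004],[0,0,6],0.05],[[0,0,-0.0004],[0,0,6],0.05]])

```text
time: 13.8
ee_pos: [0.538, -0.0459, 0.1755]
tcp_rot: [[-0.998, 0.067, 0.001], [0.067, 0.998, 0.0], [-0.001, 0.0, -1.0]]
ft_force: [-3.0, 2.4, 10.3]
grip_width: 0.0557
```

>>> step_arm(plan=[[[0,0,0],[0,0,0],0.062],[[0,0,0],[0,0,0],0.066],[[0,0,0],[0,0,0],0.066],[[0,0,0],[0,0,0],0.066]])

```text
time: 14.2
ee_pos: [0.5377, -0.0465, 0.1748]
tcp_rot: [[-0.998, 0.069, -0.0], [0.069, 0.998, -0.0], [0.0, -0.0, -1.0]]
ft_force: [-0.9, 0.6, -0.4]
grip_width: 0.0662
```

```bash
cat > meas.py <<'E'
from fit import *
s=state();w=snapshot("wrist");T=s["tcp_rot"];p=s["ee_pos"]
im=w["color"].astype(int)
m=((im[...,0]-im[...,2])>50).astype(np.uint8);m[:,:215]=0;m[:,430:]=0;m[:230]=0;k,l,st,c=cv2.connectedComponentsWithStats(m);j=1+np.argmax(st[1:,4]);b=st[j]
g=(im.min(2)>95).astype(np.uint8);g[:300]=0
k,l,st,c=cv2.connectedComponentsWithStats(g);d=[c[i] for i in range(1,k) if 100<st[i][4]<420 and abs(st[i][2]-st[i][3])<6 and b[0]<c[i][0]<b[0]+b[2] and c[i][1]<b[1]+b[3]]
print(b,[x.round(1) for x in d],s["ee_pos"].round(4),s["ft_force"].round(1))
bb=(b[0],b[1],b[0]+b[2],b[1]+b[3])
for tl in(0,1):
    for x in d:print(*fit(w,T,p,bb,x,tilt=tl))
np.savez("last.npz",im=w["color"],T=T,p=p)
E
python3 meas.py
```

```text
[  235   250   158   160 19075] [array([321.9, 389.5])] [ 0.5377 -0.0465  0.1748] [-0.9  0.6 -0.4]
[538.  -48.5 169.5] [5.3] [ 0.7 -0.5 -0.3  2.3 -0.3 -2. ]
[537.2 -47.6 172. ] [6.9 6.5 9.2] [ 0. -0. -0. -0.  0. -0.]
```

```bash
cat > hull.py <<'E'
from fit import *
def hullfit(im,w,T,p,dot,roi,zlock=None,R=.0278):
    i=im.astype(int);m=((i[...,0]-i[...,2])>45).astype(np.uint8);x0,y0,x1,y1=roi;q=np.zeros_like(m);q[y0:y1,x0:x1]=m[y0:y1,x0:x1]
    q=cv2.morphologyEx(q,cv2.MORPH_OPEN,np.ones((3,3),np.uint8));k,l,st,c=cv2.connectedComponentsWithStats(q);j=1+np.argmax(st[1:,4])
    cs,_=cv2.findContours((l==j).astype(np.uint8),cv2.RETR_EXTERNAL,cv2.CHAIN_APPROX_NONE);H=cv2.convexHull(max(cs,key=len))
    cen=c[j];A=np.linspace(0,2*np.pi,72,endpoint=False)
    def rad(h):
        h=np.asarray(h,float).reshape(-1,2)-cen;h2=np.roll(h,-1,0);e=h2-h;out=[]
        for t in A:
            d=np.array([np.cos(t),np.sin(t)]);den=d[0]*e[:,1]-d[1]*e[:,0]+1e-12
            r=(h[:,0]*e[:,1]-h[:,1]*e[:,0])/den;u=(h[:,0]*d[1]-h[:,1]*d[0])/den
            ok=(u>=-1e-6)&(u<=1+1e-6)&(r>0);out.append(r[ok].max() if ok.any() else 0)
        return np.array(out)
    obs=rad(H)
    def f(v):
        Rm=cv2.Rodrigues(np.array([v[4],v[5],0.]))[0]
        P=np.vstack([R*ring+[0,0,.013],R*ring-[0,0,.013]])@Rm.T+v[:3]
        h=cv2.convexHull(proj(P,w,T,p).astype(np.float32))
        d=proj((np.array([[.0165*np.cos(v[3]),.0165*np.sin(v[3]),.013]])@Rm.T)+v[:3],w,T,p)[0]
        return np.r_[rad(h)-obs,3*(d-dot)]
    best=None
    for t in np.radians([-150,-90,-30,30,90,150]):
        r=least_squares(f,[p[0],p[1],.174,t,0,0],loss="soft_l1",x_scale=[.01,.01,.01,1,.2,.2],diff_step=1e-4)
        if best is None or r.cost<best.cost:best=r
    v=best.x;Rm=cv2.Rodrigues(np.array([v[4],v[5],0.]))[0];top=Rm@[0,0,1]
    print((v[:3]*1000).round(1),"dot",np.degrees(v[3]).round(1),"lean xy deg",np.degrees(top[:2]).round(1),"cost",round(best.cost,1),"maxres",np.abs(best.fun).max().round(1))
E
python3 - <<'E'
from hull import *
w=snapshot("wrist")
def rot(x,y):return np.array([[x,y,0],[y,-x,0],[0,0,-1.]])
im=cv2.imread("pics/w1.png");hullfit(im,w,rot(-.332,.943),np.array([.536,-.0519,.2721]),(307.6,268.7),(255,160,395,310))
im=cv2.imread("pics/w2.png");hullfit(im,w,rot(-.326,.945),np.array([.5368,-.048,.1721]),(292,394.5),(225,230,415,440))
o=np.zeros((480,640,3),np.uint8);o[200:475,120:520]=cv2.imread("pics/w4.png")[:,:400];hullfit(o,w,rot(-.956,-.293),np.array([.5366,-.048,.1744]),(292.4,393.9),(225,230,415,440))
o[200:475,120:520]=cv2.imread("pics/w5.png")[:,400:];hullfit(o,w,rot(-.956,-.293),np.array([.5366,-.0478,.1743]),(302.3,399.7),(225,230,415,440))
z=np.load("w6.npz");hullfit(z["im"],w,z["T"],z["p"],(312.9,274.8),(250,160,400,310))
o[200:480,120:520]=cv2.imread("pics/w8.png")[:,:400];hullfit(o,w,rot(-.985,.17),np.array([.5378,-.0469,.1759]),(338.1,391.5),(225,230,415,440))
z=np.load("last.npz");hullfit(z["im"],w,z["T"],z["p"],(321.9,389.5),(225,230,415,440))
E
```

```text
[538.  -50.2 168. ] dot -104.7 lean xy deg [-1.9  2.3] cost 13.8 maxres 5.0
[537.5 -50.8 169.3] dot -106.4 lean xy deg [ 0.1 -3.1] cost 31.7 maxres 10.7
[539.2 -47.3 171.3] dot -18.9 lean xy deg [2.5 0.8] cost 34.8 maxres 11.4
[539.4 -45.3 172. ] dot -20.2 lean xy deg [ 4.9 11.7] cost 30.5 maxres 11.5
[540.5 -44.3 168.4] dot -19.1 lean xy deg [ 9.5 17.5] cost 14.5 maxres 1.7
[538.7 -47.9 170.6] dot -4312.8 lean xy deg [-6.2 11.7] cost 34.8 maxres 19.2
[539.4 -49.  167.3] dot 7.4 lean xy deg [ 4.2 -0.6] cost 33.2 maxres 9.7
```

The hull fit, calibrated on the first view, reads lean about (4,−1)° with the fit's own bias near 2.5°, so the cap is now level. It sits about 4 mm lower than when gripped, with its dot at +7°. It has dropped on both sides, about 112° back from the start. The drop itself came at about 80–88°, i.e. a dot angle near −20°, so I need about 390° forward from here, in two strokes. Recentring on (0.5369,−0.0485) and regripping.

>>> step_arm(plan=[[[-0.0004,-0.001,0],[0,0,0],0.08],[[-0.0008,-0.002,0],[0,0,8],0.08],[[-0.0008,-0.002,-0.001],[0,0,16],0.08],[[-0.0008,-0.002,-0.003],[0,0,24],0.08],[[-0.0008,-0.002,-0.005],[0,0,32],0.075],[[-0.0008,-0.002,-0.005],[0,0,36],0.068],[[-0.0008,-0.002,-0.005],[0,0,36],0.064],[[-0.0008,-0.002,-0.005],[0,0,36],0.064]])

```text
time: 15.1
ee_pos: [0.5369, -0.0484, 0.1699]
tcp_rot: [[-0.849, -0.528, -0.0], [-0.528, 0.849, 0.0], [-0.0, 0.0, -1.0]]
ft_force: [-0.4, 0.5, 0.5]
grip_width: 0.064
```

>>> step_arm(plan=[[[0,0,0],[0,0,0],0.061],[[0,0,0],[0,0,0],0.059],[[0,0,0],[0,0,0],0.058],[[0,0,0.0002],[0,0,0],0.056],[[0,0,0.0004],[0,0,0],0.053],[[0,0,0.0004],[0,0,0],0.05],[[0,0,0.0004],[0,0,0],0.05]])

```text
time: 15.8
ee_pos: [0.537, -0.0484, 0.1706]
tcp_rot: [[-0.848, -0.53, 0.0], [-0.53, 0.848, -0.0], [-0.0, -0.0, -1.0]]
ft_force: [-1.7, -1.2, 7.2]
grip_width: 0.0539
```

```bash
cat > m2.py <<'E'
from hull import *
s=state();w=snapshot("wrist");T=s["tcp_rot"];p=s["ee_pos"]
print(s["time"],p.round(4),s["qpos"].round(1),s["ft_force"].round(1),s["grip_width"].round(4),"yaw",np.degrees(np.arctan2(T[1,0],T[0,0])).round(1))
im=w["color"].astype(int);g=(im.min(2)>95).astype(np.uint8);g[:270]=0
k,l,st,c=cv2.connectedComponentsWithStats(g)
d=[c[i] for i in range(1,k) if 80<st[i][4]<420 and abs(st[i][2]-st[i][3])<7 and 225<c[i][0]<415 and c[i][1]<430 and (lambda x,y:im[y-14:y+15,x-14:x+15,0].mean()-im[y-14:y+15,x-14:x+15,2].mean()>20)(int(c[i][0]),int(c[i][1]))]
print([x.round(1) for x in d]);np.savez("last.npz",im=w["color"],T=T,p=p)
for x in d[:2]:hullfit(w["color"],w,T,p,x,(225,230,415,440))
E
python3 m2.py
```

```text
Traceback (most recent call last):
  File "m2.py", line 3, in <module>
    print(s["time"],p.round(4),s["qpos"].round(1),s["ft_force"].round(1),s["grip_width"].round(4),"yaw",np.degrees(np.arctan2(T[1,0],T[0,0])).round(1))
                                                                         ^^^^^^^^^^^^^^^^^^^^^
AttributeError: 'float' object has no attribute 'round'
```

```bash
sed -i 's/s\["grip_width"\].round(4)/round(s["grip_width"],4)/' m2.py && python3 m2.py
```

```text
15.85 [ 0.537  -0.0484  0.1706] [ 40.9  40.3 -61.5 106.5  41.4  59.1  84. ] [-1.9 -0.6  7.2] 0.0536 yaw -148.0
[array([299.7, 395.1])]
[538.6 -47.3 167. ] dot 6.1 lean xy deg [1.2 1.2] cost 35.7 maxres 12.2
```

>>> step_arm(plan=[[[0,0,0.0],[0,0,-6],0.05],[[0,0,-0.0002],[0,0,-12],0.05],[[0,0,-0.0004],[0,0,-18],0.05],[[0,0,-0.0005],[0,0,-24],0.05],[[0,0,-0.0005],[0,0,-24],0.05]])

```text
time: 16.4
ee_pos: [0.537, -0.0483, 0.17]
tcp_rot: [[-0.99, -0.138, 0.0], [-0.138, 0.99, -0.0], [-0.0, -0.001, -1.0]]
ft_force: [0.5, 0.0, 1.8]
grip_width: 0.0541
```

>>> step_arm(plan=[[[0,0,-0.0002],[0,0,-6],0.05],[[0,0,-0.0004],[0,0,-12],0.05],[[0,0,-0.0006],[0,0,-18],0.05],[[0,0,-0.0007],[0,0,-24],0.05],[[0,0,-0.0007],[0,0,-24],0.05]])

```text
time: 16.9
ee_pos: [0.5371, -0.0482, 0.1693]
tcp_rot: [[-0.962, 0.274, 0.0], [0.274, 0.962, -0.0], [-0.001, -0.0, -1.0]]
ft_force: [1.5, -0.3, 4.8]
grip_width: 0.0543
```

>>> step_arm(plan=[[[0,0,0.0008],[0,0,0],0.05],[[0,0,0.0014],[0,0,0],0.05],[[0,0,0.0018],[0,0,0],0.05],[[0,0,0.0018],[0,0,0],0.05]])

```text
time: 17.3
ee_pos: [0.5368, -0.0484, 0.1706]
tcp_rot: [[-0.962, 0.274, -0.0], [0.274, 0.962, 0.0], [0.0, 0.0, -1.0]]
ft_force: [0.9, -0.1, -5.9]
grip_width: 0.0538
```

>>> step_arm(plan=[[[0,0,-0.001],[0,0,0],0.05],[[0,0,-0.0018],[0,0,0],0.05],[[0,0,-0.0018],[0,0,0],0.05]])

```text
time: 17.6
ee_pos: [0.537, -0.0484, 0.1693]
tcp_rot: [[-0.962, 0.275, 0.0], [0.275, 0.962, -0.0], [-0.0, -0.0, -1.0]]
ft_force: [-0.8, -0.3, 4.2]
grip_width: 0.0541
```

The lift test resists (−5.9 N), so the cap is caught at dot −42°. Driving it forward, following the pitch.

>>> step_arm(plan=[[[0,0,-0.0002],[0,0,-7],0.05],[[0,0,-0.0004],[0,0,-14],0.05],[[0,0,-0.0006],[0,0,-21],0.05],[[0,0,-0.0008],[0,0,-28],0.05],[[0,0,-0.001],[0,0,-35],0.05],[[0,0,-0.0012],[0,0,-42],0.05],[[0,0,-0.0012],[0,0,-42],0.05]])

```text
time: 18.3
ee_pos: [0.5371, -0.0482, 0.1682]
tcp_rot: [[-0.529, 0.849, 0.001], [0.849, 0.529, -0.0], [-0.001, 0.0, -1.0]]
ft_force: [1.8, 0.9, 2.1]
grip_width: 0.0539
```

>>> step_arm(plan=[[[0,0,-0.0002],[0,0,-7],0.05],[[0,0,-0.0004],[0,0,-14],0.05],[[0,0,-0.0006],[0,0,-21],0.05],[[0,0,-0.0008],[0,0,-28],0.05],[[0,0,-0.001],[0,0,-35],0.05],[[0,0,-0.0012],[0,0,-42],0.05],[[0,0,-0.0012],[0,0,-42],0.05]])

```text
time: 19.0
ee_pos: [0.5373, -0.0481, 0.167]
tcp_rot: [[0.171, 0.985, 0.001], [0.985, -0.171, -0.0], [-0.0, 0.001, -1.0]]
ft_force: [0.7, 1.1, 4.5]
grip_width: 0.054
```

```bash
python3 m2.py
```

```text
19.0 [ 0.5373 -0.0481  0.167 ] [ 20.7  30.2 -29.7 107.6  19.8  47.3 -29.2] [0.7 1.1 4.5] 0.054 yaw 80.1
[array([299.6, 395.4])]
[536.4 -50.4 163.8] dot -125.4 lean xy deg [-0.4 -2.1] cost 29.3 maxres 10.8
```

>>> step_arm(plan=[[[0,0,-0.0002],[0,0,-7],0.05],[[0,0,-0.0004],[0,0,-14],0.05],[[0,0,-0.0006],[0,0,-21],0.05],[[0,0,-0.0008],[0,0,-28],0.05],[[0,0,-0.001],[0,0,-35],0.05],[[0,0,-0.0012],[0,0,-42],0.05],[[0,0,-0.0012],[0,0,-42],0.05]])

```text
time: 19.75
ee_pos: [0.5375, -0.0483, 0.1657]
tcp_rot: [[0.786, 0.618, 0.001], [0.618, -0.786, -0.0], [0.001, 0.001, -1.0]]
ft_force: [2.7, -0.7, 5.7]
grip_width: 0.0537
```

>>> step_arm(plan=[[[0,0,-0.0002],[0,0,-7],0.05],[[0,0,-0.0004],[0,0,-14],0.05],[[0,0,-0.0006],[0,0,-21],0.05],[[0,0,-0.0008],[0,0,-28],0.05],[[0,0,-0.001],[0,0,-35],0.05],[[0,0,-0.0012],[0,0,-42],0.05],[[0,0,-0.0012],[0,0,-42],0.05]])

```text
time: 20.45
ee_pos: [0.5376, -0.0485, 0.1646]
tcp_rot: [[0.998, -0.067, 0.001], [-0.067, -0.998, -0.0], [0.001, 0.0, -1.0]]
ft_force: [2.3, -1.8, 7.2]
grip_width: 0.054
```

```bash
python3 m2.py
```

```text
20.45 [ 0.5376 -0.0485  0.1646] [   5.1   28.1   -8.4  108.5    5.7   43.7 -100.3] [ 2.3 -1.8  7.2] 0.054 yaw -3.9
[array([299.7, 395.1])]
[536.4 -49.  165.8] dot 152.7 lean xy deg [-7.6  6.8] cost 197.0 maxres 24.6
```

>>> step_arm(plan=[[[0,0,0],[0,0,0],0.072],[[0,0,0],[0,0,0],0.072],[[0,0,0],[0,0,0],0.072],[[0,0,0],[0,0,8],0.072],[[0,0,0],[0,0,16],0.072],[[0,0,0],[0,0,24],0.072],[[0,0,0],[0,0,32],0.072],[[0,0,0],[0,0,40],0.072],[[0,0,0],[0,0,48],0.072],[[0,0,0],[0,0,56],0.072],[[0,0,0],[0,0,64],0.072],[[0,0,0],[0,0,72],0.072]])

```text
time: 21.7
ee_pos: [0.5368, -0.0484, 0.1642]
tcp_rot: [[0.367, 0.93, -0.0], [0.93, -0.367, 0.0], [-0.0, -0.0, -1.0]]
ft_force: [0.5, -0.3, -0.5]
grip_width: 0.0718
```

>>> step_arm(plan=[[[0,0,0],[0,0,8],0.072],[[0,0,0],[0,0,16],0.072],[[0,0,0],[0,0,24],0.072],[[0,0,0],[0,0,32],0.072],[[0,0,0],[0,0,40],0.072],[[0,0,0],[0,0,48],0.072],[[0,0,0],[0,0,56],0.072],[[0,0,0],[0,0,64],0.072],[[0,0,0],[0,0,72],0.072],[[0,0,0],[0,0,80],0.072],[[0,0,0],[0,0,88],0.072],[[0,0,0],[0,0,96],0.072]])

```text
time: 22.9
ee_pos: [0.5368, -0.0484, 0.1642]
tcp_rot: [[-0.963, 0.268, -0.0], [0.268, 0.963, -0.0], [0.0, -0.0, -1.0]]
ft_force: [-0.9, -0.2, -0.5]
grip_width: 0.0722
```

>>> step_arm(plan=[[[0,0,0],[0,0,8],0.064],[[0,0,0],[0,0,8],0.061],[[0,0,0],[0,0,8],0.061]])

```text
time: 23.2
ee_pos: [0.5368, -0.0485, 0.1641]
tcp_rot: [[-0.99, 0.142, -0.0], [0.142, 0.99, 0.0], [0.0, 0.0, -1.0]]
ft_force: [-0.8, 0.4, -0.4]
grip_width: 0.061
```

```bash
python3 m2.py
```

```text
23.2 [ 0.5368 -0.0485  0.1641] [ 35.7  36.7 -52.2 107.1  35.6  54.2  48.8] [-0.8  0.4 -0.4] 0.061 yaw 171.8
[array([337.4, 319. ])]
[538.2 -48.9 161.4] dot 150.0 lean xy deg [ 1.7 -0.5] cost 22.1 maxres 2.2
```

>>> step_arm(plan=[[[0,0,0],[0,0,0],0.059],[[0,0,0],[0,0,0],0.058],[[0,0,0.0002],[0,0,0],0.056],[[0,0,0.0004],[0,0,0],0.053],[[0,0,0.0004],[0,0,0],0.05],[[0,0,0.0004],[0,0,0],0.05]])

```text
time: 23.85
ee_pos: [0.5369, -0.0483, 0.165]
tcp_rot: [[-0.99, 0.139, 0.0], [0.139, 0.99, -0.0], [-0.0, -0.0, -1.0]]
ft_force: [-1.3, -0.4, 6.5]
grip_width: 0.054
```

>>> step_arm(plan=[[[0,0,-0.0002],[0,0,-7],0.05],[[0,0,-0.0004],[0,0,-14],0.05],[[0,0,-0.0006],[0,0,-21],0.05],[[0,0,-0.0008],[0,0,-28],0.05],[[0,0,-0.001],[0,0,-35],0.05],[[0,0,-0.0012],[0,0,-42],0.05],[[0,0,-0.0012],[0,0,-42],0.05]])

```text
time: 24.55
ee_pos: [0.5372, -0.0482, 0.1639]
tcp_rot: [[-0.642, 0.767, 0.001], [0.767, 0.642, -0.0], [-0.001, 0.0, -1.0]]
ft_force: [-0.3, -0.0, 5.6]
grip_width: 0.0541
```

>>> step_arm(plan=[[[0,0,-0.0002],[0,0,-7],0.05],[[0,0,-0.0004],[0,0,-14],0.05],[[0,0,-0.0006],[0,0,-21],0.05],[[0,0,-0.0008],[0,0,-28],0.05],[[0,0,-0.001],[0,0,-35],0.05],[[0,0,-0.0012],[0,0,-42],0.05],[[0,0,-0.0012],[0,0,-42],0.05]])

```text
time: 25.25
ee_pos: [0.5373, -0.0482, 0.1627]
tcp_rot: [[0.035, 0.999, 0.001], [0.999, -0.035, -0.0], [-0.0, 0.001, -1.0]]
ft_force: [0.7, 0.7, 5.8]
grip_width: 0.054
```

```bash
python3 m2.py
```

```text
25.25 [ 0.5373 -0.0482  0.1627] [ 22.1  30.9 -31.7 107.8  21.6  47.3 -22.9] [0.7 0.7 5.8] 0.054 yaw 88.0
[array([337.8, 317.9])]
[536.8 -50.4 158.6] dot -294.3 lean xy deg [-0.6 -1. ] cost 22.0 maxres 2.2
```

>>> step_arm(plan=[[[0,0,-0.0002],[0,0,-7],0.05],[[0,0,-0.0004],[0,0,-14],0.05],[[0,0,-0.0006],[0,0,-21],0.05],[[0,0,-0.0008],[0,0,-28],0.05],[[0,0,-0.001],[0,0,-35],0.05],[[0,0,-0.0013],[0,0,-45],0.05],[[0,0,-0.0013],[0,0,-45],0.05]])

```text
time: 26.0
ee_pos: [0.5374, -0.0481, 0.1614]
tcp_rot: [[0.732, 0.682, 0.001], [0.682, -0.732, -0.0], [0.001, 0.001, -1.0]]
ft_force: [-0.2, -0.4, 7.8]
grip_width: 0.0544
```

>>> step_arm(plan=[[[0,0,-0.0002],[0,0,-7],0.05],[[0,0,-0.0004],[0,0,-14],0.05],[[0,0,-0.0006],[0,0,-21],0.05],[[0,0,-0.0008],[0,0,-28],0.05],[[0,0,-0.001],[0,0,-35],0.05],[[0,0,-0.0012],[0,0,-42],0.05],[[0,0,-0.0012],[0,0,-46],0.05],[[0,0,-0.0012],[0,0,-46],0.05]])

```text
time: 26.8
ee_pos: [0.5376, -0.0483, 0.1601]
tcp_rot: [[0.999, -0.049, 0.001], [-0.049, -0.999, -0.0], [0.001, 0.0, -1.0]]
ft_force: [3.3, -1.0, 5.9]
grip_width: 0.0541
```

>>> step_arm(plan=[[[0,0,0.0003],[0,0,0],0.05],[[0,0,0.0003],[0,0,0],0.05],[[0,0,0.0003],[0,0,0],0.05]])

```text
time: 27.1
ee_pos: [0.5374, -0.0484, 0.1602]
tcp_rot: [[0.999, -0.048, 0.001], [-0.048, -0.999, 0.0], [0.001, -0.0, -1.0]]
ft_force: [4.3, -1.9, 2.1]
grip_width: 0.0539
```

```bash
python3 m2.py
python3 - <<'E'
from h import *
a=snapshot("scene")["color"];b=snapshot("top")["color"]
cv2.imwrite("pics/end.png",np.hstack([cv2.resize(a[150:400,190:450],(400,385)),cv2.resize(b[100:400,170:470],(400,385))]))
E
```

```text
27.1 [ 0.5374 -0.0484  0.1602] [  5.2  28.4  -8.5 108.7   5.9  43.2 -99.4] [ 4.3 -1.9  2.1] 0.0539 yaw -2.8
[array([337.9, 317.9])]
[535.5 -48.9 158.4] dot -3264.7 lean xy deg [0.9 3.5] cost 255.1 maxres 31.3
```

View pics/end.png

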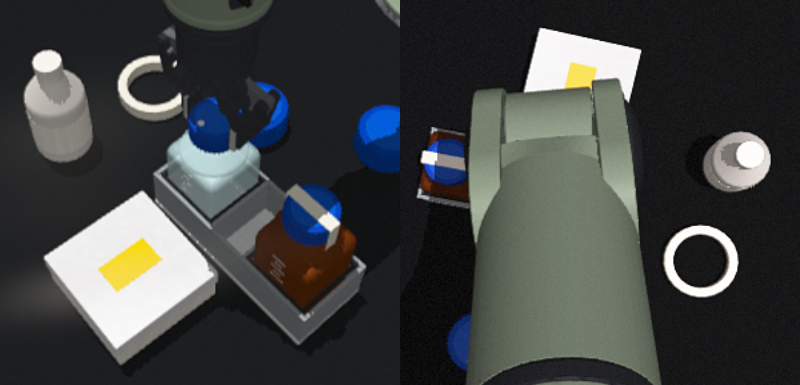

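The arm holds the cap level, with the dot at −25°, one turn past the estimated drop. The box, tape, reagent bottle and brown bottle are where they were at the start. Handing in.

```bash
python3 -c "
from cell import *
print(job_done());s=state();print(s['time'],s['ee_pos'],s['ft_force'],s['grip_width'])"
```

```text
the job is handed in; nothing more can be done
None
the job is handed in; nothing more can be done
```

I turned the cap back to its drop, then forward about one full turn. I handed the job in at about 27 s with the gripper still holding the cap. The turn count rests on an estimated drop angle, because I never felt a clean drop.

**What went differently from plan**
- **No drop felt:** turned back in the firm grip, the upward push never vanished, even at about 88°, past the stated 80° limit.
- **Tilted cap:** when I opened the fingers at 88°, one side fell and the cap sat tilted by roughly 15°. I regripped it and lifted it about 1 mm with light resistance.
- **Full drop:** I turned it farther back, to about 115–120°, and released it again. It then settled level, about 4 mm lower.
- **Drop angle:** I took it as about 80° back, since the push held past that. I turned the cap forward about 390° from where it had settled (about 112° back), in two strokes, so that it ends one turn past that angle.

**Last checks**
- **Caught:** early in the forward turn, a lift test met 5.9 N of resistance. I did not repeat it at the end.
- **Turn:** the white dot ended at −25°, as planned. The true amount from the drop could be off by roughly 10–15°.
- **Height:** the cap centre is about 5 mm below the lip, as expected. That is a camera estimate, after correcting a 4 mm bias in it.
- **Grip:** 54 mm opening, with about 2 N upward and 5 N sideways force on the gripper. Turning stayed easy, with no sign of tightening. The last tilt fit was poor because the view was partly blocked; the one before it showed the cap level.
- **Surroundings:** in the final pictures the box, tape, reagent bottle and brown bottle had not moved.

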